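Load the slide-staining troughs and start the timer

TASK

Set up the staining run: lift out the empty slide carrier that was left in one of the white troughs and stand it in the drip tray, and take every carrier loaded with slides up and off its hook on the rack and lower it gently, upright, to the floor of a trough of its own; the empty carrier on the rack stays hanging. Once all of them are in place and released, press the timer's button down fully, and disturb none of the other glassware and jars.

Things in the scene. Friction and masses are not known exactly. Their poses are not given: they have to be found in the camera images.
- loaded0: Steel slide carrier, basket 42 x 46 x 56 mm high, origin under its base, z up; two uprights (y +-21.5 mm) to a 6 mm cross wire along y at height 120 mm; on it a black square handle 16 x 16 mm, 122 to 160 mm above the base, central. Loaded: five glass slides with white ends, up to 80 mm high. Hangs by its wire on a rack hook, base 70 mm above the bench. 220 g. May be absent.
- loaded1: Steel slide carrier, basket 42 x 46 x 56 mm high, origin under its base, z up; two uprights (y +-21.5 mm) to a 6 mm cross wire along y at height 120 mm; on it a black square handle 16 x 16 mm, 122 to 160 mm above the base, central. Loaded: five glass slides with white ends, up to 80 mm high. Hangs by its wire on a rack hook, base 70 mm above the bench. 220 g. May be absent.
- loaded2: Steel slide carrier, basket 42 x 46 x 56 mm high, origin under its base, z up; two uprights (y +-21.5 mm) to a 6 mm cross wire along y at height 120 mm; on it a black square handle 16 x 16 mm, 122 to 160 mm above the base, central. Loaded: five glass slides with white ends, up to 80 mm high. Hangs by its wire on a rack hook, base 70 mm above the bench. 220 g. May be absent.
- loaded3: Steel slide carrier, basket 42 x 46 x 56 mm high, origin under its base, z up; two uprights (y +-21.5 mm) to a 6 mm cross wire along y at height 120 mm; on it a black square handle 16 x 16 mm, 122 to 160 mm above the base, central. Loaded: five glass slides with white ends, up to 80 mm high. Hangs by its wire on a rack hook, base 70 mm above the bench. 220 g. May be absent.
- spare: Steel slide carrier, basket 42 x 46 x 56 mm high, origin under its base, z up; two uprights (y +-21.5 mm) to a 6 mm cross wire along y at height 120 mm; on it a black square handle 16 x 16 mm, 122 to 160 mm above the base, central. This one is empty (no slides) and hangs on one of the rack's hooks. 150 g.
- leftover: Steel slide carrier, basket 42 x 46 x 56 mm high, origin under its base, z up; two uprights (y +-21.5 mm) to a 6 mm cross wire along y at height 120 mm; on it a black square handle 16 x 16 mm, 122 to 160 mm above the base, central. This one is empty and stands in one of the troughs at the start. 150 g.
- trough0: White square trough, loose on the bench: 76 x 76 mm outside, 66 x 66 mm inside, 60 mm high, floor 5 mm thick; a carrier fits in at any yaw. Origin under the middle of its base, z up. 500 g.
- trough1: White square trough, loose on the bench: 76 x 76 mm outside, 66 x 66 mm inside, 60 mm high, floor 5 mm thick; a carrier fits in at any yaw. Origin under the middle of its base, z up. 500 g.
- trough2: White square trough, loose on the bench: 76 x 76 mm outside, 66 x 66 mm inside, 60 mm high, floor 5 mm thick; a carrier fits in at any yaw. Origin under the middle of its base, z up. 500 g.
- trough3: White square trough, loose on the bench: 76 x 76 mm outside, 66 x 66 mm inside, 60 mm high, floor 5 mm thick; a carrier fits in at any yaw. Origin under the middle of its base, z up. 500 g.
- rack: Fixed steel rack: bar along y on posts at y +-225 mm; origin on the bench under the bar's front. Five flat hooks at y -170, -85, 0, 85, 170 mm run 72 mm to its -x (to the robot), 16 mm wide, 5 thick, top 187 mm up, tip turned up 9 mm. A carrier's wire rests at x -61 mm; it comes off when raised 12 to 25 mm, then drawn to -x.
- tray: Shallow metal drip tray, fixed: 130 x 130 mm outside, 122 x 122 mm inside, rim 14 mm high, floor 4 mm thick. Origin under its middle.
- timer: White bench timer, fixed: 100 x 110 mm, 45 mm high, with a dark display and a round button on its top. Origin under its middle.
- start_top (a point): Middle of the top of the timer's round start button (32 mm across); it is pressed straight down.
- start (a joint): Travel of the timer's start button (m): 0 up, 0.006 fully down; it springs back. About 5 N.
- flask: Bystander: conical glass flask, 84 mm across the base, 130 mm high. Origin under its base.
- beaker: Bystander: small glass beaker, 60 mm across, 75 mm high. Origin under its base.
- jar_a: Bystander: white jar with red cap, 42 mm across, 60 mm high. Origin under its base.
- jar_b: Bystander: white jar with red cap, 42 mm across, 60 mm high. Origin under its base.
Things that resemble listed ones, but are neither listed nor needed, are in the scene too. Leave any brown or pink look-alike of the timer alone.

How it is judged:
By the outcome, as a careful person would: the job done as asked, in the order asked, and still so for the second after the job is handed in, with the robot touching nothing.
Of loaded0, loaded1, loaded2, loaded3 only 2 to 4 are there at a start; the rules pass over those that are not, and their reading is None.
At some moment in a run one of trough0, trough1, trough2, trough3 may be knocked a few centimetres aside while the robot is not near it.
It also fails if it takes over 210 s, if anything falls off the work surface, if the arm or the gripper's body presses on something with over 40 N, if the wrist force passes 120 N, or if a joint passes its speed limit or range.

ROBOT

A 6-joint arm with a two-finger parallel gripper is mounted at the origin on the work surface. World frame = base frame: x ahead of the robot, y to its left, z up, the work surface at z = 0. Lengths are in m, angles in rad, forces in N, time in s.
With the tool pointing down it reaches from about 0.325 to 0.75 m from the base axis. Payload 7.6 kg.
Tool frame: the origin (TCP) lies at the very end of the fingers, on their centre line; the grasp point (between the pads) lies grip_depth behind it (grip_depth is the distance from the TCP to the grasp point, in m); z points along the fingers, y is the line along which they close (so a half turn about z gives the same grasp; the last joint's range is limited). The gripper opens to 85 mm and grips with 20 to 120 N. Pads are 22 mm wide; open, the fingers measure 114 mm over their backs; the gripper's body (76 mm by 85 mm) begins 54 mm behind the grasp point. The pads swing forward as they close: fully open they stand 13 mm farther back than shut.
Start: joints at [1.094, 0.052, 1.401, -0, 1.689, -0.07], TCP at [0.208, 0.482, 0.231] pointing down, gripper open.
Joint ranges: [-2.9, 2.9], [-0.91, 2.17], [0.12, 2.37], [-1.06, 4.2], [0.26, 2.73], [-2.93, 2.93]. Speed limits (rad/s): [2.57, 2.57, 3.01, 3.14, 3.14, 3.14].

INTERFACE

Orientations are given as a 3x3 rotation matrix whose columns are the frame's x, y, z axes.
In Python, from rig import get_state, get_image, hand_in, grip_depth gives the robot as it stands.
- The arm moves only by the shell command python3 -m inch 'ROWS'. ROWS is JSON, a list of rows, each a list of 3 entries, a list of its own where there are three numbers: the opening, from 0 (shut) to 1 (fully open), then the shift along the tool's x, y, z in units of 1000 mm (1.0 is 1000 mm), then the turn, a rotation vector about the tool's x, y, z in units of 180 degrees (1.0 is 180 degrees). In form: [[jaw, [x, y, z], [rx, ry, rz]], ...]. A call has 1 to 8 rows; each row is the pose to reach, as a shift and turn from the pose commanded when the call began, along the tool's axes at that moment, turning the shorter way round; what a row does not reach only later rows make up. A row lasts 1/12 s, in which the tool goes at most 41.7 mm and 7.16 degrees, less where a joint would pass 70% of its speed; a pose out of reach is approached as far as the arm can. A call with a number of a shift or a turn outside -1 to 1 is refused whole. A call with a gripper value outside its range is refused whole. The fingers move at their own pace and stop on an object; the grip force is fixed at half the most. Time passes only in rows, so rows that repeat a pose let the fingers close. It gives the time, the measured TCP pose, the force, the opening and the grip force at its end, in the units of the state.
- get_state(): the state, without advancing time (a new reading comes with each control period).
- get_image(name): name is "scene" or "top"; returns a dict with "image" (400x640x3 uint8, red, green, blue), "intrinsics" (3x3 intrinsics, pixels), "cam_to_world" (4x4, takes a point from camera to world coordinates). Camera axes: x right, y up, looking along -z (the intrinsics and any distortion apply to the point x, -y, -z); pixel columns grow to the right and rows downward; lengths in m; the calibration is good to about 2 mm. A picture is of the moment at which its call begins. There is no depth.
- hand_in(): hands the job in; it is judged then, once.
The state is a dict: "time": time; "joint_positions": joint angles; "qvel": joint speeds; "effort": joint torques, N m; "ee_pos": TCP position; "ee_rot": TCP orientation; "force": force on the tool from outside, world axes, zero at the start; "torque": the same for the moment, N m; "opening": opening from 0.0 (shut) to 1.0 (fully open); "finger_force": force on a finger pad.
Only numpy, scipy, OpenCV 4.12 (cv2) and the standard library are available. Lean on these libraries where they do the work, as an engineer would, in place of code of your own. Each camera call takes 0.05 s, during which the arm holds its last target. There are 200 camera calls.

## Working session

There is one attempt and no reset: what is moved stays moved. The work goes in short steps, Python scripts to look and compute and a shell command to move; the robot and the scene stay as the last step left them, time stands still between calls to the robot, and variables do not carry over. Pictures are saved under pics/ and viewed, at most 14 in all, crops included, and the job is handed in when it is done.

```bash
ls; mkdir -p pics
python3 - <<'E'
from rig import *
import cv2,numpy as np,json
print(grip_depth); s=get_state(); print(s)
for n in("scene","top"):
    d=get_image(n); cv2.imwrite(f"pics/{n}0.png",d["image"][:,:,::-1]); print(n,d["intrinsics"],d["cam_to_world"])
E
```

```text
pics
0.0187
{'time': 0.0, 'joint_positions': array([ 1.09367199e+00,  5.28463521e-02,  1.40172302e+00, -1.34544406e-05,
        1.68856825e+00, -7.02993596e-02]), 'qvel': array([-4.87081499e-04,  2.56594113e-07, -3.20859993e-04,  1.65019944e-03,
       -2.17656369e-03,  6.83050980e-04]), 'effort': array([ 1.45777602e-03, -3.81661212e+01, -3.60188198e+01,  2.90790479e-05,
        6.07871683e-03, -4.03714182e-07]), 'ee_pos': array([0.20758828, 0.48189917, 0.23046826]), 'ee_rot': array([[-9.18381138e-01,  3.95696346e-01, -6.97622116e-04],
       [ 3.95696949e-01,  9.18380109e-01, -1.37856210e-03],
       [ 9.51902880e-05, -1.54209238e-03, -9.99998806e-01]]), 'force': array([ 0.60116701,  0.21655263, -0.61058866]), 'torque': array([-0.00059385,  0.0273201 , -0.00282687]), 'finger_force': 0.0, 'opening': 0.9994182866242962}
scene [[506.2040615    0.         321.83667516]
 [  0.         506.2040615  196.85488155]
 [  0.           0.           1.        ]] [[-0.10829194 -0.61283441  0.78275593  1.67459191]
 [ 0.99398876 -0.05399719  0.09523996  0.0780396 ]
 [-0.01609971  0.78836431  0.61499798  1.01124941]
 [ 0.          0.          0.          1.        ]]
top [[376.35777775   0.         322.05760192]
 [  0.         376.35777775 193.25783577]
 [  0.           0.           1.        ]] [[ 0.00133038  0.99562752 -0.09340273  0.38821698]
 [-0.99979002  0.00323427  0.02023521 -0.0490356 ]
 [ 0.02044882  0.09335619  0.99542276  1.04891555]
 [ 0.          0.          0.          1.        ]]
```

View pics/scene0.png

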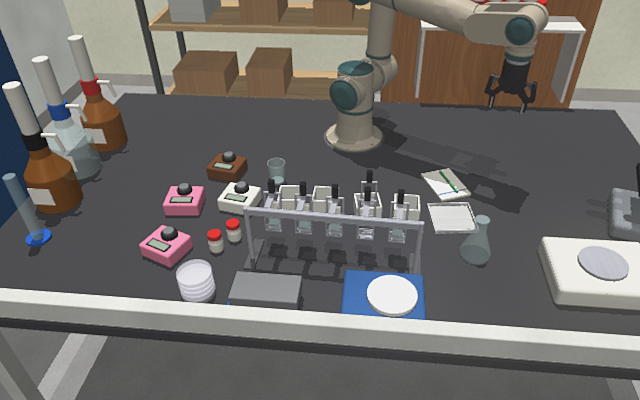

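View pics/top0.png

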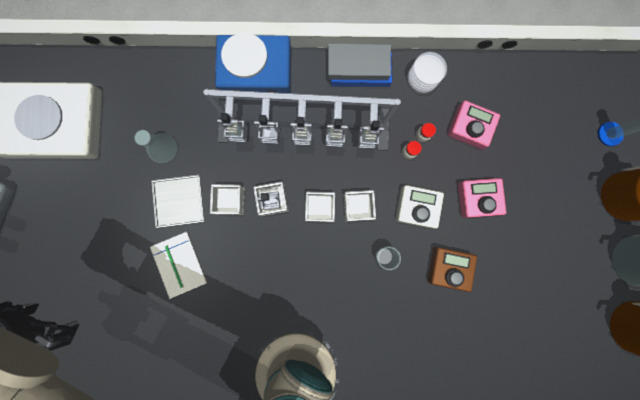

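Top view: the white tray is at (178,202) and the troughs are at (227,199), (270,198, holding the leftover), (320,206) and (360,206). The white timer is at (421,206), with pink and brown look-alikes at (474,123), (482,198) and (453,268). Five carriers hang at columns 232–370. I'll crop closer to see which one is empty.

Run:
```python
import cv2,numpy as np
a=cv2.imread("pics/top0.png")[85:235,140:450]; cv2.imwrite("pics/c_top.png",cv2.resize(a,(775,375),interpolation=cv2.INTER_CUBIC))
a=cv2.imread("pics/scene0.png")[165:275,210:430]; cv2.imwrite("pics/c_sc.png",cv2.resize(a,(792,396),interpolation=cv2.INTER_CUBIC))
```

```text
(no output)
```

View pics/c_top.png

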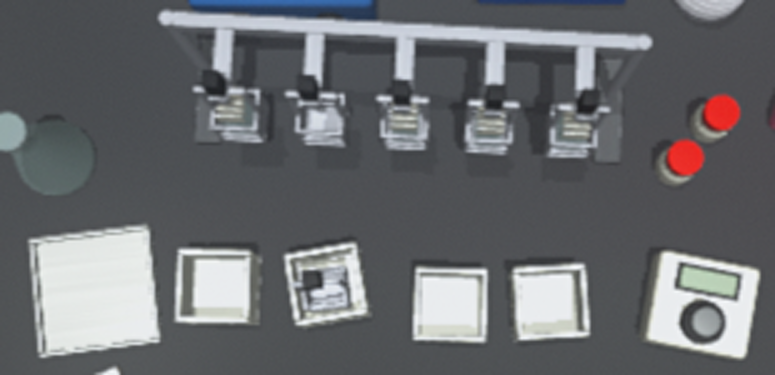

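View pics/c_sc.png

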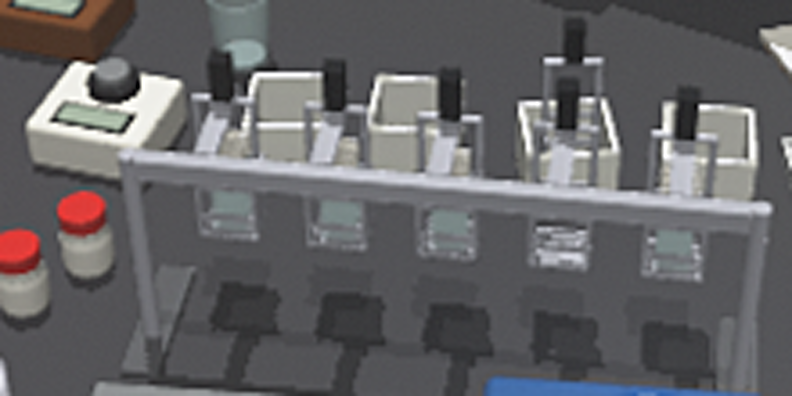

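Empty on the rack is the second carrier from the left in the top view (+y side, scene handle near (367,193)): no slides. Things that could be taken for a loaded carrier, by top-view handle pixel: hooks at (225,118), (301,122), (338,124) and (376,125) are all loaded with white slide ends. The spare at (263,120) is empty, and the leftover is at (265,197) in a trough. Timer: white at (421,206), not the pink or brown ones.

```bash
cat > h.py <<'E'
from rig import *
import cv2,numpy as np
from scipy.optimize import least_squares
def proj(d,P):
    P=np.atleast_2d(P); T=np.linalg.inv(d["cam_to_world"]); c=P@T[:3,:3].T+T[:3,3]
    c=c*[1,-1,-1]; u=c@d["intrinsics"].T; return u[:,:2]/u[:,2:]
def back(d,px,z):
    px=np.atleast_2d(px).astype(float); r=np.c_[px,np.ones(len(px))]@np.linalg.inv(d["intrinsics"]).T*[1,-1,-1]
    r=r@d["cam_to_world"][:3,:3].T; o=d["cam_to_world"][:3,3]; return o+r*((z-o[2])/r[:,2])[:,None]
def tri(ds,pxs,x0=(.5,0,.15)):
    f=lambda X:np.concatenate([(proj(d,X)[0]-p) for d,p in zip(ds,pxs)])
    s=least_squares(f,x0); return s.x,np.abs(s.fun).max()
def place(x,y,yaw,P):
    c,s=np.cos(yaw),np.sin(yaw); P=np.atleast_2d(P); return P@np.array([[c,s,0],[-s,c,0],[0,0,1]])+[x,y,0]
def grab(n,tag):
    d=get_image(n); cv2.imwrite(f"pics/{n}_{tag}.png",d["image"][:,:,::-1]); return d
def sq(a,b,z): return np.array([[a,b,z],[-a,b,z],[-a,-b,z],[a,-b,z]])
def crop(im,x0,y0,x1,y1,k,fn): cv2.imwrite(fn,cv2.resize(im[y0:y1,x0:x1],None,fx=k,fy=k,interpolation=cv2.INTER_CUBIC))
E
python3 - <<'E'
from h import *
t=get_image("top");s=get_image("scene")
T=lambda c:np.array(c)/2.5+[140,85]
S=lambda c:np.array(c)/3.6+[210,165]
ht=[(213,82),(308,87),(402,92),(496,97),(589,100)]; hs=[(688,114),(567,103),(450,94),(335,85),(220,76)]
for a,b in zip(ht,hs): print("handle",tri([t,s],[T(a),S(b)]))
print("leftover",tri([t,s],[T((313,279)),S((575,42))]))
# rack fit
ys=[.17,.085,0,-.085,-.17]
def f(p):
    P=place(*p,[[-.061,y,.211] for y in ys])
    return np.concatenate([(proj(t,P)-[T(a) for a in ht]).ravel(),(proj(s,P)-[S(a) for a in hs]).ravel()])
r=least_squares(f,[.6,0,0]); print("rack",r.x,np.abs(r.fun).max()); print(place(*r.x,[[-.061,y,.211] for y in ys]))
for n,c in dict(T1=[(178,249),(258,250),(259,323),(176,322)],T2=[(285,253),(355,242),(369,315),(297,326)],T3=[(414,267),(487,267),(486,342),(414,341)],T4=[(512,267),(582,263),(590,337),(518,342)]).items():
    P=back(t,[T(a) for a in c],.06)[:,:2]; e=np.roll(P,-1,0)-P
    print(n,P.mean(0),np.linalg.norm(e,axis=1),np.degrees(np.arctan2(e[:,1],e[:,0])))
print("tray",back(t,[T(a) for a in [(30,240),(148,226),(159,340),(40,356)]],.014))
print("btn",tri([t,s],[T((706,320)),S((114,68))],(.4,-.2,.05)),back(t,T((706,320)),.06))
E
```

```text
handle (array([0.6378923 , 0.15493279, 0.21093556]), np.float64(0.5599230036215204))
handle (array([0.63359906, 0.06884495, 0.21185717]), np.float64(0.5692858458933756))
handle (array([ 0.62964873, -0.01611344,  0.21146073]), np.float64(0.7082248689306425))
handle (array([ 0.62561601, -0.10127635,  0.21121833]), np.float64(0.9170070414153884))
handle (array([ 0.62316714, -0.18644242,  0.21222044]), np.float64(0.7289104620900844))
leftover (array([0.46442405, 0.07081639, 0.14465349]), np.float64(0.774706538806015))
rack [ 0.6909071  -0.01869381 -0.04380103] 1.0009566269215497
[[ 0.6374094   0.15381415  0.211     ]
 [ 0.63368751  0.06889567  0.211     ]
 [ 0.62996561 -0.0160228   0.211     ]
 [ 0.62624371 -0.10094128  0.211     ]
 [ 0.62252181 -0.18585975  0.211     ]]
T1 [0.46416289 0.17984392] [0.08382324 0.07688223 0.08634158 0.07672379] [-9.05114724e+01 -1.78031247e+02  8.94283524e+01  9.25015935e-02]
T2 [0.46660631 0.0661186 ] [0.07445604 0.07864072 0.07601107 0.07806263] [ -80.75552283 -168.61153717   98.84089579   10.26392506]
T3 [ 0.44562179 -0.06406497] [0.07710726 0.07907096 0.07549591 0.07788964] [-89.80929712 179.13403789  89.30420827   0.31003012]
T4 [ 0.44799939 -0.16980514] [0.0744353  0.07858867 0.07607971 0.07931774] [ -86.52950226 -174.48177523   94.05089653    4.31397131]
tray [[0.51760836 0.39693764 0.014     ]
 [0.53366168 0.26868745 0.014     ]
 [0.4083195  0.25280619 0.014     ]
 [0.39076626 0.38070164 0.014     ]]
btn (array([ 0.42890888, -0.33000242,  0.06758989]), np.float64(0.9543742519318812)) [[ 0.42949945 -0.33428196  0.06      ]]
```

Heights check out: 0.211 as expected on the hooks, and 0.145 against 0.146 for the leftover. Next is a close crop of the leftover, with the model overlaid, to get its yaw.

Run:
```python
from h import *
t=get_image("top");s=get_image("scene")
K=7
def ov(d,x0,y0,x1,y1,yaw):
    im=np.ascontiguousarray(d["image"][y0:y1,x0:x1,::-1]); im=cv2.resize(im,None,fx=K,fy=K,interpolation=cv2.INTER_CUBIC)
    raw=im.copy()
    for P,c in [(sq(.008,.008,.165),(0,0,255)),(np.array([[0,.0215,.125],[0,-.0215,.125]]),(0,255,0)),(sq(.021,.023,.061),(255,0,0))]:
        q=(proj(d,place(.4645,.070,yaw,P))-[x0,y0]+.5)*K; cv2.polylines(im,[q.astype(int)],True,c,1)
    return np.vstack([raw,im])
a=ov(t,250,175,294,218,np.radians(10)); b=ov(s,350,165,394,208,np.radians(10))
cv2.imwrite("pics/left.png",np.hstack([a,b]))
```

```text
(no output)
```

View pics/left.png

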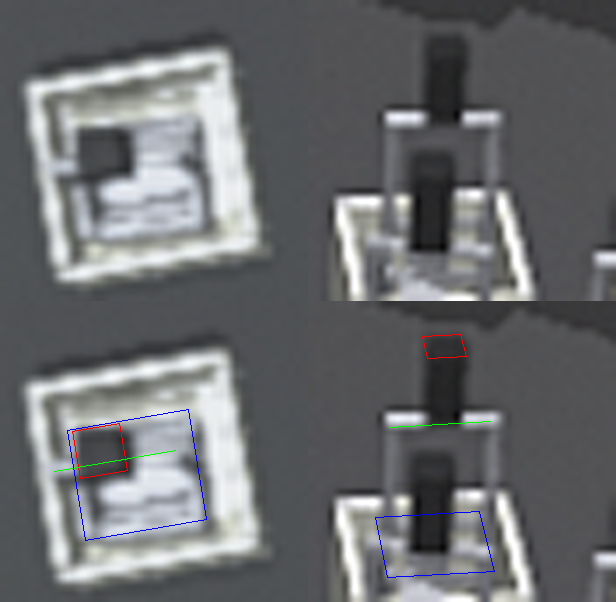

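The crop shows the leftover centred near (0.464, 0.0695) with yaw about 2°, its handle at the predicted spot. Moving towards it.

```bash
cat > go.py <<'E'
# usage: go.py x y z yawdeg -> shift in tool axes and rz turn
import sys; from h import *
from scipy.spatial.transform import Rotation as Ro
x,y,z,yaw=map(float,sys.argv[1:5]); s=get_state(); R=s["ee_rot"]; a=np.radians(yaw)
W=np.array([[-np.cos(a),-np.sin(a),0],[-np.sin(a),np.cos(a),0],[0,0,-1]])
print("shift",(R.T@([x,y,z]-s["ee_pos"])).round(4),"turn",(Ro.from_matrix(R.T@W).as_rotvec()/np.pi).round(4),"at",s["ee_pos"].round(4),"t",round(s["time"],1),"f",s["force"].round(1),"open",round(s["opening"],3),"ff",round(float(s["finger_force"]),1))
E
python3 -m inch '[[0.6,[-0.24,-0.17,0],[0,0,-0.139]],[0.6,[-0.24,-0.17,0],[0,0,-0.139]],[0.6,[-0.24,-0.17,0],[0,0,-0.139]],[0.6,[-0.24,-0.17,0],[0,0,-0.139]],[0.6,[-0.24,-0.17,0],[0,0,-0.139]],[0.6,[-0.24,-0.17,0],[0,0,-0.139]],[0.6,[-0.24,-0.17,0],[0,0,-0.139]],[0.6,[-0.24,-0.17,0],[0,0,-0.139]]]'; python3 go.py .464 .0695 .23 1.7
```

```text
time: 0.97
ee_pos: [0.3626, 0.2273, 0.2314]
ee_rot: [[-1.0, -0.026, 0.001], [-0.026, 1.0, -0.001], [-0.001, -0.001, -1.0]]
force: [-0.8, 0.6, -0.6]
opening: 0.601
finger_force: 0.0
shift [-0.0972 -0.1604  0.0017] turn [-0.0003  0.0003 -0.0012] at [0.3626 0.2273 0.2314] t 1.0 f [-0.8  0.6 -0.6] open 0.601 ff 0.0
```

```bash
python3 -m inch '[[0.6,[-0.097,-0.160,0.002],[0,0,0]],[0.6,[-0.097,-0.160,0.002],[0,0,0]],[0.6,[-0.097,-0.160,0.002],[0,0,0]],[0.6,[-0.097,-0.160,0.002],[0,0,0]],[0.6,[-0.097,-0.160,0.002],[0,0,0]],[0.6,[-0.097,-0.160,0.002],[0,0,0]],[0.6,[-0.097,-0.160,0.002],[0,0,0]],[0.6,[-0.097,-0.160,0.002],[0,0,0]]]' >/dev/null; python3 go.py .464 .0695 .135 1.7
python3 - <<'E'
from h import *
d=get_image("scene"); crop(d["image"][:,:,::-1],300,110,440,230,5,"pics/a1.png")
E
```

```text
shift [-0.0016 -0.0051  0.0942] turn [ 0.0001 -0.0001  0.0001] at [0.4623 0.0745 0.2292] t 1.6 f [-0.4 -0.1  0.3] open 0.595 ff 0.0
```

View pics/a1.png

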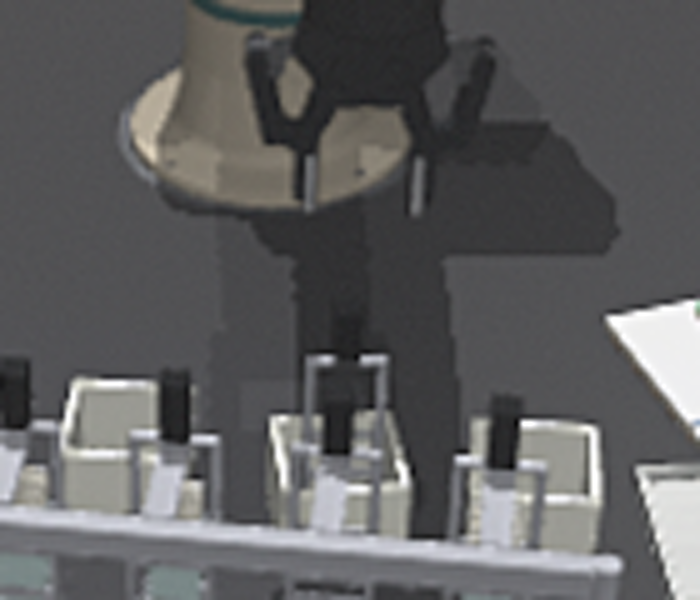

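The fingers straddle the handle, about 5 mm off in y (pixel midpoint 362 against 347), which agrees with the number. Correct, descend and grip.

```bash
python3 -m inch '[[0.6,[-0.001,-0.005,0.03],[0,0,0]],[0.6,[-0.001,-0.005,0.06],[0,0,0]],[0.6,[-0.001,-0.005,0.08],[0,0,0]],[0.6,[-0.001,-0.005,0.094],[0,0,0]],[0.6,[-0.001,-0.005,0.094],[0,0,0]],[0.6,[-0.001,-0.005,0.094],[0,0,0]],[0.6,[-0.001,-0.005,0.094],[0,0,0]]]'; python3 go.py .464 .0695 .135 1.7
```

```text
time: 2.27
ee_pos: [0.4642, 0.0698, 0.1368]
ee_rot: [[-1.0, -0.031, 0.002], [-0.031, 1.0, 0.0], [-0.002, 0.0, -1.0]]
force: [0.1, 0.1, 0.1]
opening: 0.601
finger_force: 0.0
shift [ 0.0002 -0.0003  0.0018] turn [0.0001 0.0007 0.0004] at [0.4642 0.0698 0.1368] t 2.3 f [0.1 0.1 0.1] open 0.601 ff 0.0
```

```bash
python3 -m inch '[[0,[0,0,0],[0,0,0]],[0,[0,0,0],[0,0,0]],[0,[0,0,0],[0,0,0]],[0,[0,0,0],[0,0,0]],[0,[0,0,0],[0,0,0]],[0,[0,0,0],[0,0,0]],[0,[0,0,0],[0,0,0]],[0,[0,0,0],[0,0,0]]]'; python3 -m inch '[[0,[0,0,-0.015],[0,0,0]],[0,[0,0,-0.03],[0,0,0]],[0,[0,0,-0.05],[0,0,0]],[0,[0,0,-0.07],[0,0,0]],[0,[0,0,-0.09],[0,0,0]],[0,[0,0,-0.11],[0,0,0]],[0,[0,0,-0.11],[0,0,0]],[0,[0,0,-0.11],[0,0,0]]]';  python3 go.py .4626 .325 .245 1.7
```

```text
time: 2.93
ee_pos: [0.4644, 0.0693, 0.1364]
ee_rot: [[-1.0, -0.03, 0.002], [-0.03, 1.0, 0.001], [-0.002, 0.001, -1.0]]
force: [0.1, 0.3, 5.6]
opening: 0.175
finger_force: 59.0
time: 3.6
ee_pos: [0.464, 0.069, 0.2453]
ee_rot: [[-1.0, -0.03, 0.001], [-0.03, 1.0, 0.0], [-0.001, 0.0, -1.0]]
force: [-0.3, -0.9, -1.9]
opening: 0.176
finger_force: 58.7
shift [-0.0062  0.2559  0.0003] turn [0.     0.0003 0.    ] at [0.464  0.069  0.2453] t 3.6 f [-0.3 -0.9 -1.9] open 0.176 ff 58.7
```

```bash
python3 -m inch '[[0,[-0.001,0.02,0],[0,0,0]],[0,[-0.002,0.05,0],[0,0,0]],[0,[-0.003,0.09,0],[0,0,0]],[0,[-0.004,0.13,0],[0,0,0]],[0,[-0.005,0.17,0],[0,0,0]],[0,[-0.006,0.21,0],[0,0,0]],[0,[-0.006,0.24,0],[0,0,0]],[0,[-0.006,0.256,0],[0,0,0]]]' >/dev/null; python3 -m inch '[[0,[0,0,0],[0,0,0]],[0,[0,0,0],[0,0,0]],[0,[0,0,0.03],[0,0,0]],[0,[0,0,0.06],[0,0,0]],[0,[0,0,0.08],[0,0,0]],[0,[0,0,0.09],[0,0,0]],[0,[0,0,0.09],[0,0,0]],[0,[0,0,0.09],[0,0,0]]]';  python3 go.py .4626 .325 .1355 1.7
python3 - <<'E'
from h import *
d=get_image("scene"); crop(d["image"][:,:,::-1],380,120,520,240,5,"pics/a2.png")
E
```

```text
time: 4.93
ee_pos: [0.4624, 0.3245, 0.1557]
ee_rot: [[-1.0, -0.029, 0.0], [-0.029, 1.0, -0.0], [-0.0, -0.0, -1.0]]
force: [0.1, 0.1, -1.0]
opening: 0.179
finger_force: 58.8
shift [-0.0002  0.0005  0.0202] turn [-0.      0.     -0.0003] at [0.4624 0.3245 0.1557] t 4.9 f [ 0.1  0.1 -1. ] open 0.179 ff 58.8
```

View pics/a2.png

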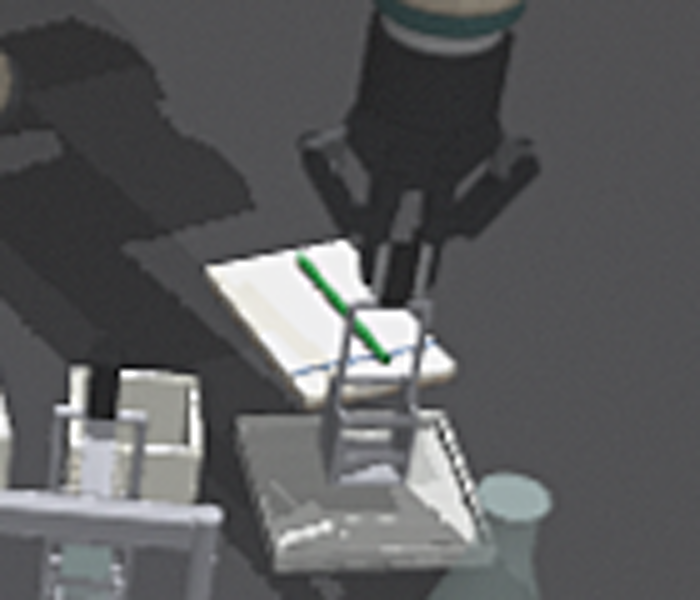

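The carrier hangs straight over the tray, base around (370,480) in the crop and inside the rim. Lowering gently.

```bash
python3 -m inch '[[0,[0,0,0.006],[0,0,0]],[0,[0,0,0.012],[0,0,0]],[0,[0,0,0.015],[0,0,0]],[0,[0,0,0.017],[0,0,0]],[0,[0,0,0.018],[0,0,0]],[0,[0,0,0.019],[0,0,0]],[0,[0,0,0.020],[0,0,0]],[0,[0,0,0.020],[0,0,0]]]'; python3 go.py .4626 .325 .1355 1.7
```

```text
time: 5.65
ee_pos: [0.4622, 0.3253, 0.1355]
ee_rot: [[-1.0, -0.03, 0.0], [-0.03, 1.0, 0.0], [-0.0, 0.0, -1.0]]
force: [-0.1, -0.1, -1.9]
opening: 0.179
finger_force: 58.8
shift [-0.0004 -0.0003  0.    ] turn [0.0001 0.0001 0.0001] at [0.4622 0.3253 0.1355] t 5.7 f [-0.1 -0.1 -1.9] open 0.179 ff 58.8
```

Contact isn't felt yet, so go down another 1–2 mm.

```bash
python3 -m inch '[[0,[0,0,0.001],[0,0,0]],[0,[0,0,0.001],[0,0,0]],[0,[0,0,0.001],[0,0,0]]]' | sed -n '2p;4p'; python3 -m inch '[[0,[0,0,0.0005],[0,0,0]],[0,[0,0,0.001],[0,0,0]],[0,[0,0,0.001],[0,0,0]],[0,[0,0,0.001],[0,0,0]]]'| sed -n '2p;4p'
```

```text
ee_pos: [0.4624, 0.3254, 0.1354]
force: [-0.6, 0.3, 5.7]
ee_pos: [0.4626, 0.3255, 0.1354]
force: [-2.3, -1.3, 10.6]
```

```bash
python3 -m inch '[[0.5,[0,0,0],[0,0,0]],[0.5,[0,0,0],[0,0,0]],[0.5,[0,0,0],[0,0,0]],[0.5,[0,0,-0.03],[0,0,0]],[0.5,[0,0,-0.06],[0,0,0]],[0.5,[0,0,-0.1],[0,0,0]],[0.5,[0,0,-0.13],[0,0,0]],[0.5,[0,0,-0.13],[0,0,0]]]' | sed -n '2p;4p;5p'; python3 go.py .6374 .1538 .265 -2.5
python3 - <<'E'
from h import *
d=get_image("top"); crop(d["image"][:,:,::-1],130,85,450,235,2.4,"pics/a3.png")
E
```

```text
ee_pos: [0.4637, 0.3261, 0.2711]
force: [-0.0, -0.2, 1.4]
opening: 0.499
shift [-0.1684 -0.1775  0.0068] turn [0.002  0.0033 0.0234] at [0.4637 0.3261 0.2711] t 6.9 f [-0.  -0.2  1.4] open 0.499 ff 0.0
```

View pics/a3.png

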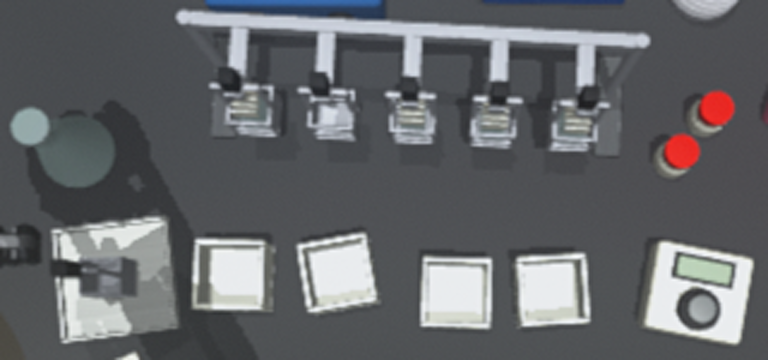

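The leftover stands upright in the tray around (110,278); the troughs and rack are unchanged. On to the first loaded carrier (y=+0.154).

```bash
python3 -m inch '[[0.5,[-0.02,-0.02,0.007],[0.002,0.003,0.023]],[0.5,[-0.04,-0.045,0.007],[0.002,0.003,0.023]],[0.5,[-0.07,-0.075,0.007],[0.002,0.003,0.023]],[0.5,[-0.1,-0.105,0.007],[0.002,0.003,0.023]],[0.5,[-0.13,-0.135,0.007],[0.002,0.003,0.023]],[0.5,[-0.155,-0.165,0.007],[0.002,0.003,0.023]],[0.5,[-0.168,-0.177,0.007],[0.002,0.003,0.023]],[0.5,[-0.168,-0.177,0.007],[0.002,0.003,0.023]]]' >/dev/null; python3 -m inch '[[0.5,[0,0,0],[0,0,0]],[0.5,[0,0,0],[0,0,0]],[0.5,[0,0,0],[0,0,0]]]' >/dev/null; python3 go.py .6374 .1538 .202 -2.5
python3 - <<'E'
from h import *
d=get_image("scene"); crop(d["image"][:,:,::-1],340,110,480,230,5,"pics/a4.png")
s=get_state(); print(proj(d,s["ee_pos"])-[340,110],proj(d,[.6374,.1538,.23])-[340,110])
E
```

```text
shift [-0.0034 -0.0002  0.054 ] turn [-0.0021 -0.0031  0.001 ] at [0.6345 0.1545 0.256 ] t 7.9 f [ 0.2  0.  -0.6] open 0.499 ff 0.0
[[61.80790468 71.68991972]] [[60.69569655 80.69950441]]
```

View pics/a4.png

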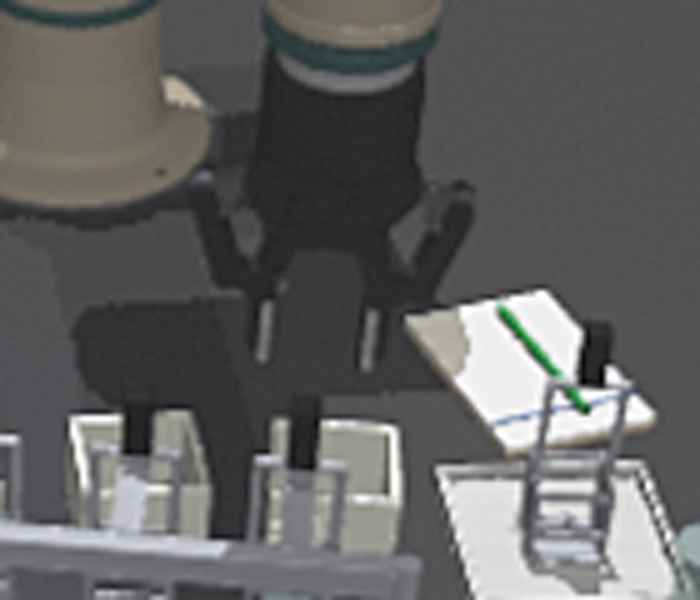

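Fingertips (263 and 370, row 365) straddle the handle top (305,400). Descend and grip.

```bash
python3 -m inch '[[0.5,[-0.0035,0,0.01],[-0.002,-0.003,0.001]],[0.5,[-0.0035,0,0.03],[-0.002,-0.003,0.001]],[0.5,[-0.0035,0,0.045],[-0.002,-0.003,0.001]],[0.5,[-0.0035,0,0.054],[-0.002,-0.003,0.001]],[0.5,[-0.0035,0,0.054],[-0.002,-0.003,0.001]],[0.5,[-0.0035,0,0.054],[-0.002,-0.003,0.001]]]'>/dev/null;python3 go.py .6374 .1538 .202 -2.5;  python3 -m inch '[[0,[0,0,0],[0,0,0]],[0,[0,0,0],[0,0,0]],[0,[0,0,0],[0,0,0]],[0,[0,0,0],[0,0,0]],[0,[0,0,0],[0,0,0]],[0,[0,0,0],[0,0,0]],[0,[0,0,0],[0,0,0]]]'>/dev/null;python3 go.py .6374 .1538 .202 -2.5
```

```text
shift [0.0006 0.0005 0.0006] turn [-0.0001  0.     -0.0003] at [0.638  0.1533 0.2026] t 8.4 f [ 0.4 -0.4  0.6] open 0.497 ff 0.0
shift [0.0014 0.0009 0.0019] turn [ 0.0001  0.0009 -0.0006] at [0.6387 0.1529 0.2039] t 9.0 f [-0.9 -0.6  5.5] open 0.172 ff 59.3
```

```bash
python3 -m inch '[[0,[0,0,-0.005],[0,0,0]],[0,[0,0,-0.01],[0,0,0]],[0,[0,0,-0.015],[0,0,0]],[0,[0,0,-0.018],[0,0,0]],[0,[0,0,-0.018],[0,0,0]],[0,[0,0,-0.018],[0,0,0]]]'>/dev/null;python3 go.py .6374 .1538 .220 -2.5;  python3 -m inch '[[0,[0.01,0,0],[0,0,0]],[0,[0.02,0,0],[0,0,0]],[0,[0.03,0,0],[0,0,0]],[0,[0.045,0,0],[0,0,0]],[0,[0.06,0,0],[0,0,0]],[0,[0.07,0,0],[0,0,0]],[0,[0.07,0,0],[0,0,0]],[0,[0.07,0,0],[0,0,0]]]'>/dev/null;python3 go.py .464 .183 .220 -2.5
python3 - <<'E'
from h import *
t=grab("top","b1"); crop(t["image"][:,:,::-1],130,85,450,235,2.4,"pics/b1.png")
E
```

```text
shift [0.0009 0.001  0.0003] turn [-0.0001  0.0001 -0.0006] at [0.6383 0.1528 0.2203] t 9.5 f [ 0.8 -0.6 -4. ] open 0.174 ff 58.6
shift [0.1054 0.0223 0.0003] turn [-0.0001  0.0002 -0.0005] at [0.5683 0.156  0.2204] t 10.2 f [-0.1 -0.4 -2.8] open 0.17 ff 58.7
```

View pics/b1.png

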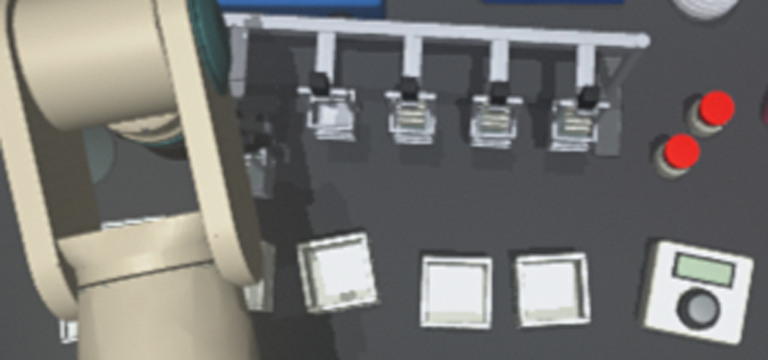

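The carrier is off the hook and clear, but T1 is hidden from the top by the arm. I'll check T1 numerically in the scene view by matching its right rim against the first frame.

```bash
cat >> h.py <<'E'
def match(ref,cur,x0,y0,x1,y1,m=14):
    "shift in px of patch from ref to cur and score"
    a=cv2.imread(ref) if isinstance(ref,str) else ref
    t=a[y0:y1,x0:x1]; X0,Y0=max(x0-m,0),max(y0-m,0); r=cv2.matchTemplate(cur[Y0:y1+m,X0:x1+m],t,cv2.TM_CCOEFF_NORMED)
    _,v,_,l=cv2.minMaxLoc(r); return (l[0]+X0-x0,l[1]+Y0-y0),round(v,3)
E
python3 - <<'E'
from h import *
s=grab("scene","b1"); c=s["image"][:,:,::-1]
t=get_image("top")
for n,(x,y) in dict(T1=(.464,.183),T2=(.4666,.066),T3=(.4456,-.064),T4=(.448,-.17)).items(): print(n,proj(s,place(x,y,0,sq(.038,.038,.06))).round().tolist(),proj(t,[[x,y,.06]]).round())
print(match("pics/scene0.png",c,408,188,424,222))
print(match("pics/scene0.png",c,408,188,424,204))
E
```

```text
T1 [[419.0, 210.0], [417.0, 194.0], [392.0, 193.0], [392.0, 209.0]] [[226. 199.]]
T2 [[379.0, 208.0], [379.0, 193.0], [354.0, 192.0], [353.0, 207.0]] [[271. 199.]]
T3 [[335.0, 202.0], [338.0, 187.0], [313.0, 185.0], [310.0, 200.0]] [[320. 207.]]
T4 [[300.0, 200.0], [304.0, 185.0], [280.0, 184.0], [276.0, 199.0]] [[360. 206.]]
((0, 0), 0.961)
((0, 0), 0.966)
```

T1 has not moved. Move over it and lower part way.

```bash
python3 -m inch '[[0,[0.01,0.002,0],[0,0,0]],[0,[0.03,0.006,0],[0,0,0]],[0,[0.055,0.012,0],[0,0,0]],[0,[0.08,0.018,0],[0,0,0]],[0,[0.097,0.021,0],[0,0,0]],[0,[0.105,0.022,0],[0,0,0]],[0,[0.105,0.022,0],[0,0,0]],[0,[0.105,0.022,0],[0,0,0]]]'>/dev/null; python3 -m inch '[[0,[0,0,0],[0,0,0]],[0,[0,0,0.01],[0,0,0]],[0,[0,0,0.03],[0,0,0]],[0,[0,0,0.05],[0,0,0]],[0,[0,0,0.063],[0,0,0]],[0,[0,0,0.07],[0,0,0]],[0,[0,0,0.07],[0,0,0]],[0,[0,0,0.07],[0,0,0]]]'>/dev/null;python3 go.py .464 .183 .139 -2.5
python3 - <<'E'
from h import *
s=grab("scene","b2"); c=s["image"][:,:,::-1]
print(match("pics/scene0.png",c,408,188,424,222)); crop(c,370,140,450,230,6,"pics/b2.png")
E
```

```text
shift [0.0008 0.0004 0.0111] turn [-0.0001 -0.     -0.0007] at [0.4648 0.1826 0.1501] t 11.7 f [-0.9 -0.6 -2.2] open 0.174 ff 58.7
((0, 0), 0.795)
```

View pics/b2.png

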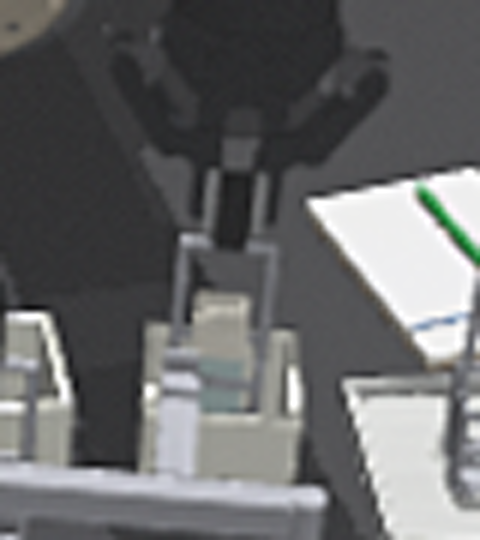

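The carrier is inside T1 (uprights at 180 and 270, rim 150–300), so lowering it gently to the floor.

```bash
python3 -m inch '[[0,[0,0,0.003],[0,0,0]],[0,[0,0,0.006],[0,0,0]],[0,[0,0,0.008],[0,0,0]],[0,[0,0,0.0095],[0,0,0]],[0,[0,0,0.01],[0,0,0]],[0,[0,0,0.0105],[0,0,0]],[0,[0,0,0.011],[0,0,0]],[0,[0,0,0.011],[0,0,0]]]'|sed -n '2p;4p';for i in 1;do python3 -m inch '[[0,[0,0,0.0005],[0,0,0]],[0,[0,0,0.001],[0,0,0]],[0,[0,0,0.001],[0,0,0]]]'| sed -n '2p;4p'; done
```

```text
ee_pos: [0.4645, 0.1827, 0.1392]
force: [0.5, -0.4, -4.1]
ee_pos: [0.4649, 0.1828, 0.1391]
force: [-0.3, -0.7, 2.9]
```

```bash
python3 -m inch '[[0.5,[0,0,0],[0,0,0]],[0.5,[0,0,0],[0,0,0]],[0.5,[0,0,0],[0,0,0]],[0.5,[0,0,-0.03],[0,0,0]],[0.5,[0,0,-0.06],[0,0,0]],[0.5,[0,0,-0.1],[0,0,0]],[0.5,[0,0,-0.127],[0,0,0]],[0.5,[0,0,-0.127],[0,0,0]]]' | sed -n '2p;4p;5p'; python3 -m inch '[[0.5,[0,-0.02,0],[0,0,0]],[0.5,[0,-0.055,0],[0,0,0]],[0.5,[-0.02,-0.095,0],[0,0,0]],[0.5,[-0.04,-0.135,0],[0,0,0]],[0.5,[-0.05,-0.17,0],[0,0,0]],[0.5,[-0.05,-0.195,0],[0,0,0]],[0.5,[-0.05,-0.20,0],[0,0,0]],[0.5,[-0.05,-0.20,0],[0,0,0]]]' >/dev/null; python3 go.py .630 -.016 .265 -2.5
python3 - <<'E'
from h import *
t=grab("top","c1");s=grab("scene","c1"); c=t["image"][:,:,::-1]
for n,(x,y) in dict(T1=(226,199),T2=(270,198),T3=(320,206),T4=(360,206)).items(): print(n,match("pics/top0.png",c,x-19,y-18,x+19,y+18))
crop(c,200,160,410,240,3.6,"pics/c1.png")
E
```

```text
ee_pos: [0.4662, 0.1833, 0.2723]
force: [0.8, 0.1, 1.1]
opening: 0.504
shift [-0.1244  0.0107 -0.0004] turn [-0.     -0.0002 -0.0015] at [ 0.5052 -0.0207  0.2646] t 13.9 f [0.5 0.  0.4] open 0.498 ff 0.0
T1 ((12, 0), 0.477)
T2 ((0, 0), 0.541)
T3 ((0, 0), 0.81)
T4 ((0, 0), 1.0)
```

```bash
python3 -m inch '[[0.5,[-0.015,0.011,0],[0,0,-0.001]],[0.5,[-0.04,0.011,0],[0,0,-0.001]],[0.5,[-0.07,0.011,0],[0,0,-0.001]],[0.5,[-0.1,0.011,0],[0,0,-0.001]],[0.5,[-0.117,0.011,0],[0,0,-0.001]],[0.5,[-0.124,0.011,0],[0,0,-0.001]],[0.5,[-0.124,0.011,0],[0,0,-0.001]],[0.5,[-0.124,0.011,0],[0,0,-0.001]]]' >/dev/null; python3 -m inch '[[0.5,[0,0,0],[0,0,0]],[0.5,[0,0,0],[0,0,0]],[0.5,[0,0,0],[0,0,0]]]' >/dev/null;  python3 go.py .630 -.016 .202 -2.5
```

```text
shift [-0.0008 -0.0023  0.0639] turn [-0.0001  0.0003  0.0005] at [ 0.6293 -0.0136  0.2659] t 15.0 f [ 0.1 -0.2 -0.4] open 0.499 ff 0.0
```

```bash
python3 -m inch '[[0.5,[-0.001,-0.002,0.01],[0,0,0]],[0.5,[-0.001,-0.002,0.03],[0,0,0]],[0.5,[-0.001,-0.002,0.05],[0,0,0]],[0.5,[-0.001,-0.002,0.064],[0,0,0]],[0.5,[-0.001,-0.002,0.064],[0,0,0]],[0.5,[-0.001,-0.002,0.064],[0,0,0]],[0.5,[-0.001,-0.002,0.064],[0,0,0]]]'>/dev/null;python3 go.py .630 -.016 .202 -2.5;  python3 -m inch '[[0,[0,0,0],[0,0,0]],[0,[0,0,0],[0,0,0]],[0,[0,0,0],[0,0,0]],[0,[0,0,0],[0,0,0]],[0,[0,0,0],[0,0,0]],[0,[0,0,0],[0,0,0]],[0,[0,0,0],[0,0,0]]]'>/dev/null;python3 go.py .630 -.016 .202 -2.5;python3 -m inch '[[0,[0,0,-0.005],[0,0,0]],[0,[0,0,-0.01],[0,0,0]],[0,[0,0,-0.015],[0,0,0]],[0,[0,0,-0.018],[0,0,0]],[0,[0,0,-0.018],[0,0,0]],[0,[0,0,-0.018],[0,0,0]]]'>/dev/null;python3 go.py .630 -.016 .220 -2.5
```

```text
shift [0.0009 0.0001 0.0005] turn [-0.0001  0.0007  0.0004] at [ 0.6309 -0.0162  0.2026] t 15.6 f [-0.4 -0.2  0.2] open 0.501 ff 0.0
shift [0.0011 0.0001 0.0007] turn [-0.0002  0.0008  0.0004] at [ 0.6311 -0.0162  0.2027] t 16.1 f [-0.1 -1.1  6. ] open 0.173 ff 59.0
shift [ 0.0006 -0.     -0.0006] turn [-0.0001  0.      0.0004] at [ 0.6306 -0.016   0.2194] t 16.6 f [ 0.  -0.1 -1.8] open 0.173 ff 58.6
```

```bash
python3 -m inch '[[0,[0.01,0,0],[0,0,0]],[0,[0.02,0,0],[0,0,0]],[0,[0.03,0,0],[0,0,0]],[0,[0.045,0,0],[0,0,0]],[0,[0.06,0,0],[0,0,0]],[0,[0.07,0,0],[0,0,0]],[0,[0.07,0,0],[0,0,0]],[0,[0.07,0,0],[0,0,0]]]'>/dev/null;python3 go.py .4666 .066 .220 -2.5
python3 - <<'E'
from h import *
t=grab("top","c2");s=grab("scene","c2"); c=t["image"][:,:,::-1]; b=s["image"][:,:,::-1]
for n,(x,y) in dict(T1=(226,199),T2=(270,198),T3=(320,206),T4=(360,206)).items(): print(n,match("pics/top0.png",c,x-19,y-18,x+19,y+18))
for n,(x0,y0,x1,y1) in dict(T2r=(370,188,384,206),T2l=(352,188,362,206)).items(): print(n,match("pics/scene0.png",b,x0,y0,x1,y1),match("pics/scene_b2.png",b,x0,y0,x1,y1))
A=cv2.resize(c[150:240,200:410],(790,340)); B=cv2.resize(b[150:230,270:455],(790,259+80)[:2] if 0 else (790,240)); cv2.imwrite("pics/c2.png",np.vstack([A,B]))
E
```

```text
shift [ 0.0973  0.075  -0.0007] turn [-0.0001  0.0002  0.0004] at [ 0.5606 -0.0131  0.2194] t 17.3 f [-0.   0.5 -2.3] open 0.177 ff 58.7
T1 ((0, 0), 0.449)
T2 ((0, 0), 0.419)
T3 ((4, 0), 0.557)
T4 ((0, 0), 1.0)
T2r ((0, 0), 0.915) ((0, 0), 0.96)
T2l ((0, 0), 0.778) ((0, 0), 0.887)
```

View pics/c2.png

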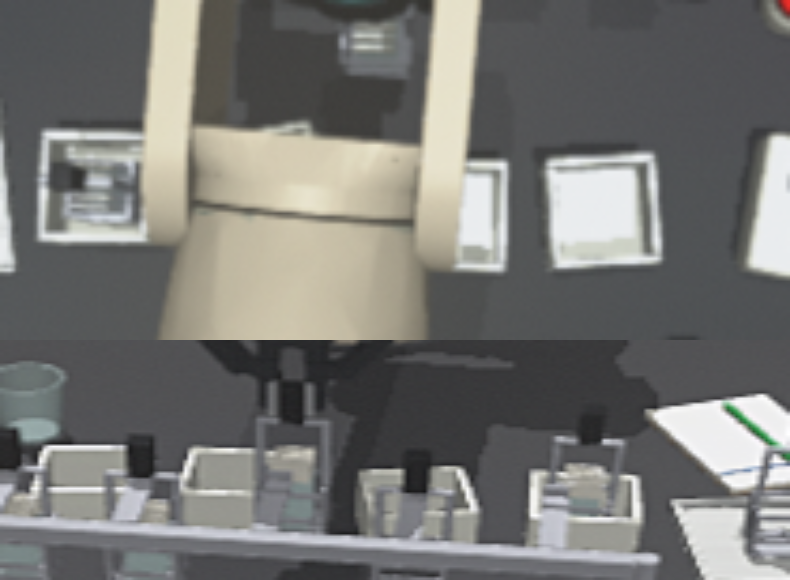

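T1's carrier stands properly, and T2 matches its first-frame position (its rim spans 360–478 in the scene crop). Go to T2, turning 10° to match it.

```bash
python3 -m inch '[[0,[0.01,0.008,0],[0,0,-0.01]],[0,[0.03,0.023,0],[0,0,-0.02]],[0,[0.055,0.042,0],[0,0,-0.035]],[0,[0.08,0.06,0],[0,0,-0.05]],[0,[0.092,0.071,0],[0,0,-0.055]],[0,[0.097,0.075,0],[0,0,-0.055]],[0,[0.097,0.075,0],[0,0,-0.055]],[0,[0.097,0.075,0],[0,0,-0.055]]]'>/dev/null; python3 -m inch '[[0,[0,0,0],[0,0,0]],[0,[0,0,0],[0,0,0]],[0,[0,0,0],[0,0,0]]]'>/dev/null;python3 go.py .4666 .066 .150 7.5
python3 - <<'E'
from h import *
b=grab("scene","c3")["image"][:,:,::-1]
for n,(x0,y0,x1,y1) in dict(T2r=(370,188,384,206),T2l=(352,188,362,206)).items(): print(n,match("pics/scene_c2.png",b,x0,y0,x1,y1))
E
```

```text
shift [0.0007 0.0007 0.069 ] turn [-0.0001 -0.0001 -0.0005] at [0.4674 0.0654 0.219 ] t 18.3 f [-0.8 -0.1 -2.4] open 0.173 ff 58.7
T2r ((0, 0), 0.783)
T2l ((0, 0), 0.828)
```

```bash
python3 -m inch '[[0,[0,0,0.01],[0,0,0]],[0,[0,0,0.025],[0,0,0]],[0,[0,0,0.045],[0,0,0]],[0,[0,0,0.06],[0,0,0]],[0,[0,0,0.069],[0,0,0]],[0,[0,0,0.069],[0,0,0]],[0,[0,0,0.069],[0,0,0]]]'|sed -n '2p;4p'; python3 -m inch '[[0,[0,0,0.003],[0,0,0]],[0,[0,0,0.006],[0,0,0]],[0,[0,0,0.008],[0,0,0]],[0,[0,0,0.0095],[0,0,0]],[0,[0,0,0.01],[0,0,0]],[0,[0,0,0.0105],[0,0,0]],[0,[0,0,0.011],[0,0,0]],[0,[0,0,0.011],[0,0,0]]]'|sed -n '2p;4p'; python3 -m inch '[[0,[0,0,0.0005],[0,0,0]],[0,[0,0,0.001],[0,0,0]],[0,[0,0,0.001],[0,0,0]]]'| sed -n '2p;4p'
```

```text
ee_pos: [0.4669, 0.0659, 0.1501]
force: [-0.5, -1.3, -0.6]
ee_pos: [0.467, 0.066, 0.1393]
force: [-0.1, -0.5, -1.5]
ee_pos: [0.4669, 0.0659, 0.1382]
force: [-0.3, 0.8, -1.9]
```

```bash
python3 -m inch '[[0,[0,0,0.0005],[0,0,0]],[0,[0,0,0.001],[0,0,0]],[0,[0,0,0.001],[0,0,0]]]'| sed -n '2p;4p'; python3 -m inch '[[0,[0,0,0.0005],[0,0,0]],[0,[0,0,0.0005],[0,0,0]],[0,[0,0,0.0005],[0,0,0]]]'| sed -n '2p;4p'
```

```text
ee_pos: [0.4673, 0.0659, 0.1379]
force: [0.0, -0.9, 2.6]
ee_pos: [0.4674, 0.0659, 0.1379]
force: [-1.3, 0.1, 6.5]
```

```bash
python3 -m inch '[[0.5,[0,0,0],[0,0,0]],[0.5,[0,0,0],[0,0,0]],[0.5,[0,0,0],[0,0,0]],[0.5,[0,0,-0.03],[0,0,0]],[0.5,[0,0,-0.06],[0,0,0]],[0.5,[0,0,-0.1],[0,0,0]],[0.5,[0,0,-0.128],[0,0,0]],[0.5,[0,0,-0.128],[0,0,0]]]' | sed -n '2p;4p;5p'; python3 -m inch '[[0.5,[0,-0.02,0],[0,0,0]],[0.5,[0,-0.05,0],[0,0,0.02]],[0.5,[-0.01,-0.085,0],[0,0,0.04]],[0.5,[-0.02,-0.12,0],[0,0,0.055]],[0.5,[-0.021,-0.15,0],[0,0,0.055]],[0.5,[-0.021,-0.167,0],[0,0,0.055]],[0.5,[-0.021,-0.171,0],[0,0,0.055]],[0.5,[-0.021,-0.171,0],[0,0,0.055]]]' >/dev/null; python3 go.py .6262 -.101 .265 -2.5
python3 - <<'E'
from h import *
t=grab("top","d1");s=grab("scene","d1"); c=t["image"][:,:,::-1]
for n,(x,y) in dict(T3=(320,206),T4=(360,206)).items(): print(n,match("pics/top0.png",c,x-19,y-18,x+19,y+18))
E
```

```text
ee_pos: [0.4688, 0.0661, 0.2716]
force: [0.0, 0.4, 0.5]
opening: 0.496
shift [-0.1162  0.0058 -0.0013] turn [ 0.0001 -0.0004 -0.0002] at [ 0.5098 -0.1016  0.2638] t 21.7 f [-0.5 -0.2  0.4] open 0.502 ff 0.0
T3 ((4, -8), 0.445)
T4 ((-5, 0), 0.506)
```

```bash
python3 -m inch '[[0.5,[-0.015,0.006,0],[0,0,0]],[0.5,[-0.04,0.006,0],[0,0,0]],[0.5,[-0.07,0.006,0],[0,0,0]],[0.5,[-0.095,0.006,0],[0,0,0]],[0.5,[-0.112,0.006,0],[0,0,0]],[0.5,[-0.116,0.006,0],[0,0,0]],[0.5,[-0.116,0.006,0],[0,0,0]],[0.5,[-0.116,0.006,0],[0,0,0]]]' >/dev/null; python3 -m inch '[[0.5,[0,0,0],[0,0,0]],[0.5,[0,0,0],[0,0,0]],[0.5,[0,0,0],[0,0,0]]]' >/dev/null;  python3 go.py .6262 -.101 .202 -2.5
```

```text
shift [-0.0005 -0.0013  0.0635] turn [-0.0001  0.0003  0.0004] at [ 0.6257 -0.0997  0.2655] t 22.7 f [-0.2 -0.2 -0.4] open 0.501 ff 0.0
```

```bash
python3 -m inch '[[0.5,[0,-0.001,0.01],[0,0,0]],[0.5,[0,-0.001,0.03],[0,0,0]],[0.5,[0,-0.001,0.05],[0,0,0]],[0.5,[0,-0.001,0.063],[0,0,0]],[0.5,[0,-0.001,0.063],[0,0,0]],[0.5,[0,-0.001,0.063],[0,0,0]],[0.5,[0,-0.001,0.063],[0,0,0]]]'>/dev/null;python3 go.py .6262 -.101 .202 -2.5;  python3 -m inch '[[0,[0,0,0],[0,0,0]],[0,[0,0,0],[0,0,0]],[0,[0,0,0],[0,0,0]],[0,[0,0,0],[0,0,0]],[0,[0,0,0],[0,0,0]],[0,[0,0,0],[0,0,0]],[0,[0,0,0],[0,0,0]]]'>/dev/null;python3 go.py .6262 -.101 .202 -2.5;python3 -m inch '[[0,[0,0,-0.005],[0,0,0]],[0,[0,0,-0.01],[0,0,0]],[0,[0,0,-0.015],[0,0,0]],[0,[0,0,-0.018],[0,0,0]],[0,[0,0,-0.018],[0,0,0]],[0,[0,0,-0.018],[0,0,0]]]'>/dev/null;python3 go.py .6262 -.101 .220 -2.5
```

```text
shift [ 0.0003 -0.0001  0.0012] turn [-0.0002  0.0007  0.0004] at [ 0.6265 -0.1009  0.2032] t 23.3 f [ 0.8 -0.2  0.2] open 0.502 ff 0.0
shift [ 0.0004 -0.0001  0.0013] turn [-0.0003  0.0009  0.0004] at [ 0.6266 -0.1009  0.2033] t 23.9 f [ 0.5 -0.   5.8] open 0.181 ff 59.2
shift [-0.0002 -0.0002 -0.0001] turn [-0.0001  0.      0.0004] at [ 0.626  -0.1008  0.2199] t 24.4 f [ 0.1  0.3 -1.4] open 0.176 ff 58.6
```

```bash
python3 -m inch '[[0,[0.01,0,0],[0,0,0]],[0,[0.02,0,0],[0,0,0]],[0,[0.03,0,0],[0,0,0]],[0,[0.045,0,0],[0,0,0]],[0,[0.06,0,0],[0,0,0]],[0,[0.07,0,0],[0,0,0]],[0,[0.07,0,0],[0,0,0]],[0,[0.07,0,0],[0,0,0]]]'>/dev/null;python3 go.py .4456 -.064 .220 -2.5
python3 - <<'E'
from h import *
t=grab("top","d2");s=grab("scene","d2"); c=t["image"][:,:,::-1]; b=s["image"][:,:,::-1]
for n,(x,y) in dict(T1=(226,199),T2=(270,198),T3=(320,206),T4=(360,206)).items(): print(n,match("pics/top0.png",c,x-19,y-18,x+19,y+18),match("pics/top_c1.png",c,x-19,y-18,x+19,y+18))
for n,(x0,y0,x1,y1) in dict(T3=(311,182,326,200),T3top=(311,182,338,190),T4=(276,182,291,198)).items(): print(n,match("pics/scene0.png",b,x0,y0,x1,y1),match("pics/scene_c3.png",b,x0,y0,x1,y1),match("pics/scene_d1.png",b,x0,y0,x1,y1))
# T3 bright area now in scene, project model
print(proj(s,place(.4456,-.064,0,sq(.038,.038,.06))).round(1).tolist())
E
```

```text
shift [ 0.1119  0.0291 -0.0002] turn [-0.0001  0.0002  0.0003] at [ 0.5561 -0.0978  0.2199] t 25.1 f [ 0.4 -0.2 -2.4] open 0.175 ff 58.7
T1 ((0, 0), 0.706) ((0, 0), 0.71)
T2 ((0, 0), 0.676) ((-6, 1), 0.483)
T3 ((-1, -10), 0.468) ((-4, 14), 0.387)
T4 ((0, 0), 0.478) ((0, 0), 0.481)
T3 ((5, 0), 0.654) ((5, 0), 0.656) ((5, 0), 0.693)
T3top ((4, 0), 0.716) ((0, 0), 0.824) ((0, 0), 0.831)
T4 ((0, 0), 1.0) ((0, 0), 1.0) ((0, 0), 1.0)
[[335.4, 201.6], [337.5, 186.6], [313.4, 185.3], [310.4, 200.3]]
```

The T3 match is ambiguous, so I'll look at the two frames together.

Run:
```python
import cv2,numpy as np
f=lambda n:cv2.resize(cv2.imread(f"pics/{n}.png")[160:215,262:362],(790,290) if 0 else (500,275),interpolation=cv2.INTER_CUBIC)
A=f("scene_d1");B=f("scene_d2"); C=cv2.resize(cv2.imread("pics/top_d2.png")[170:240,200:400],(500,175)) if 0 else cv2.resize(cv2.imread("pics/top_d2.png")[170:230,205:400],(292,90)) 
cv2.imwrite("pics/d2.png",np.hstack([np.vstack([A,B]),np.vstack([C,np.zeros((460,292,3),np.uint8)])]))
```

```text
(no output)
```

View pics/d2.png

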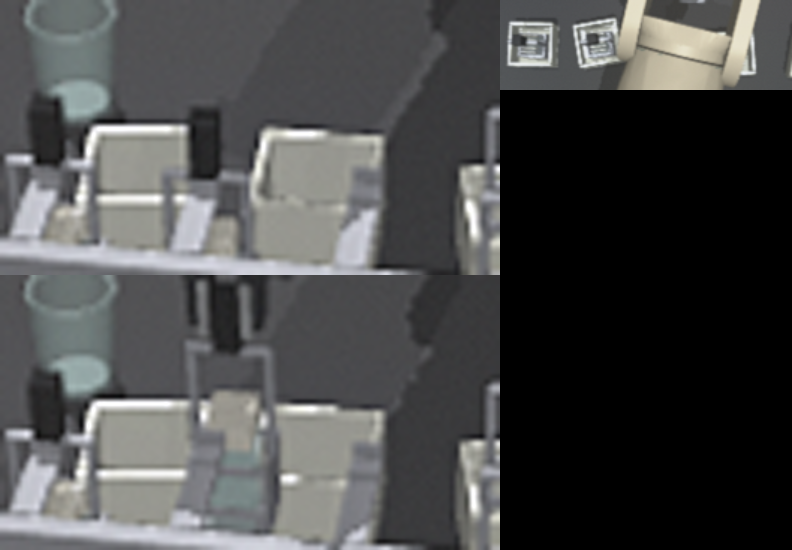

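T3 is unmoved: its back-right rim corner is at (383,135) in both frames and matches the model. Proceed to T3.

```bash
python3 -m inch '[[0,[0.01,0.003,0],[0,0,0]],[0,[0.03,0.008,0],[0,0,0]],[0,[0.06,0.016,0],[0,0,0]],[0,[0.09,0.024,0],[0,0,0]],[0,[0.107,0.028,0],[0,0,0]],[0,[0.112,0.029,0],[0,0,0]],[0,[0.112,0.029,0],[0,0,0]],[0,[0.112,0.029,0],[0,0,0]]]'>/dev/null; python3 -m inch '[[0,[0,0,0],[0,0,0]],[0,[0,0,0],[0,0,0]],[0,[0,0,0],[0,0,0]]]'>/dev/null;python3 go.py .4456 -.064 .150 -2.5
python3 - <<'E'
from h import *
b=grab("scene","d3")["image"][:,:,::-1]
for n,(x0,y0,x1,y1) in dict(r=(328,182,345,200),l=(310,182,320,200)).items(): print(n,match("pics/scene_d1.png",b,x0,y0,x1,y1),match("pics/scene_d2.png",b,x0,y0,x1,y1))
E
```

```text
shift [0.0004 0.0003 0.0695] turn [-0.0001 -0.0001  0.0004] at [ 0.446  -0.0643  0.2195] t 26.1 f [ 0.4  0.2 -2.3] open 0.172 ff 58.7
r ((0, 0), 0.855) ((0, 0), 0.846)
l ((0, 0), 0.847) ((11, 6), 0.458)
```

Unmoved, so lower to the floor (contact expected at TCP ≈ 0.138).

```bash
python3 -m inch '[[0,[0,0,0.01],[0,0,0]],[0,[0,0,0.025],[0,0,0]],[0,[0,0,0.045],[0,0,0]],[0,[0,0,0.06],[0,0,0]],[0,[0,0,0.07],[0,0,0]],[0,[0,0,0.07],[0,0,0]],[0,[0,0,0.07],[0,0,0]]]'|sed -n '2p;4p'; python3 -m inch '[[0,[0,0,0.003],[0,0,0]],[0,[0,0,0.006],[0,0,0]],[0,[0,0,0.008],[0,0,0]],[0,[0,0,0.0095],[0,0,0]],[0,[0,0,0.01],[0,0,0]],[0,[0,0,0.0105],[0,0,0]],[0,[0,0,0.011],[0,0,0]],[0,[0,0,0.011],[0,0,0]]]'|sed -n '2p;4p'; python3 -m inch '[[0,[0,0,0.0005],[0,0,0]],[0,[0,0,0.001],[0,0,0]],[0,[0,0,0.001],[0,0,0]]]'| sed -n '2p;4p'
```

```text
ee_pos: [0.4454, -0.0641, 0.1495]
force: [0.2, 0.4, -1.6]
ee_pos: [0.4455, -0.0641, 0.1388]
force: [-0.2, -0.9, -2.4]
ee_pos: [0.4459, -0.0642, 0.1385]
force: [0.2, -0.2, 2.2]
```

```bash
python3 -m inch '[[0,[0,0,0.0005],[0,0,0]],[0,[0,0,0.0005],[0,0,0]],[0.5,[0,0,0],[0,0,0]],[0.5,[0,0,0],[0,0,0]],[0.5,[0,0,0],[0,0,0]],[0.5,[0,0,-0.03],[0,0,0]],[0.5,[0,0,-0.06],[0,0,0]],[0.5,[0,0,-0.09],[0,0,0]]]' | sed -n '2p;4p;5p';python3 -m inch '[[0.5,[0,0,-0.03],[0,0,0]],[0.5,[0,0,-0.037],[0,0,0]],[0.5,[0,-0.02,-0.037],[0,0,0]],[0.5,[-0.02,-0.05,-0.037],[0,0,0]],[0.5,[-0.04,-0.085,-0.037],[0,0,0]],[0.5,[-0.064,-0.11,-0.037],[0,0,0]],[0.5,[-0.064,-0.119,-0.037],[0,0,0]],[0.5,[-0.064,-0.119,-0.037],[0,0,0]]]' >/dev/null;  python3 go.py .6225 -.186 .265 -2.5
```

```text
ee_pos: [0.445, -0.064, 0.2284]
force: [0.6, 0.0, 0.4]
opening: 0.5
shift [-0.118   0.0068 -0.0027] turn [ 0.0002 -0.001  -0.0004] at [ 0.5043 -0.1875  0.2627] t 28.9 f [ 0.3 -0.  -0.2] open 0.499 ff 0.0
```

```bash
python3 -m inch '[[0.5,[-0.015,0.006,-0.002],[0,0,0]],[0.5,[-0.04,0.006,-0.002],[0,0,0]],[0.5,[-0.07,0.006,-0.002],[0,0,0]],[0.5,[-0.095,0.006,-0.002],[0,0,0]],[0.5,[-0.112,0.006,-0.002],[0,0,0]],[0.5,[-0.118,0.006,-0.002],[0,0,0]],[0.5,[-0.118,0.006,-0.002],[0,0,0]],[0.5,[-0.118,0.006,-0.002],[0,0,0]]]' >/dev/null; python3 -m inch '[[0.5,[0,0,0],[0,0,0]],[0.5,[0,0,0],[0,0,0]],[0.5,[0,0,0],[0,0,0]]]' >/dev/null;  python3 go.py .6225 -.186 .202 -2.5
```

```text
shift [-0.0005 -0.0012  0.0656] turn [-0.0002  0.0003  0.0003] at [ 0.622  -0.1847  0.2676] t 29.9 f [ 0.4 -0.3 -0.2] open 0.5 ff 0.0
```

```bash
python3 -m inch '[[0.5,[0,-0.001,0.01],[0,0,0]],[0.5,[0,-0.001,0.03],[0,0,0]],[0.5,[0,-0.001,0.05],[0,0,0]],[0.5,[0,-0.001,0.065],[0,0,0]],[0.5,[0,-0.001,0.065],[0,0,0]],[0.5,[0,-0.001,0.065],[0,0,0]],[0.5,[0,-0.001,0.065],[0,0,0]]]'>/dev/null;python3 go.py .6225 -.186 .202 -2.5;  python3 -m inch '[[0,[0,0,0],[0,0,0]],[0,[0,0,0],[0,0,0]],[0,[0,0,0],[0,0,0]],[0,[0,0,0],[0,0,0]],[0,[0,0,0],[0,0,0]],[0,[0,0,0],[0,0,0]],[0,[0,0,0],[0,0,0]]]'>/dev/null;python3 go.py .6225 -.186 .202 -2.5;python3 -m inch '[[0,[0,0,-0.005],[0,0,0]],[0,[0,0,-0.01],[0,0,0]],[0,[0,0,-0.015],[0,0,0]],[0,[0,0,-0.018],[0,0,0]],[0,[0,0,-0.018],[0,0,0]],[0,[0,0,-0.018],[0,0,0]]]'>/dev/null;python3 go.py .6225 -.186 .220 -2.5
```

```text
shift [ 0.0002 -0.0001  0.0011] turn [-0.0002  0.0006  0.0004] at [ 0.6227 -0.1859  0.2031] t 30.4 f [ 0.4 -0.4  0.5] open 0.503 ff 0.0
shift [ 0.0004 -0.0001  0.0014] turn [-0.0004  0.0009  0.0004] at [ 0.6229 -0.1859  0.2034] t 31.0 f [-0.1 -0.1  5.5] open 0.173 ff 59.2
shift [-0.     -0.0003 -0.    ] turn [-0.0001  0.0001  0.0004] at [ 0.6225 -0.1857  0.22  ] t 31.5 f [ 0.7 -0.4 -2.4] open 0.173 ff 58.6
```

```bash
python3 -m inch '[[0,[0.01,0,0],[0,0,0]],[0,[0.02,0,0],[0,0,0]],[0,[0.03,0,0],[0,0,0]],[0,[0.045,0,0],[0,0,0]],[0,[0.06,0,0],[0,0,0]],[0,[0.07,0,0],[0,0,0]],[0,[0.07,0,0],[0,0,0]],[0,[0.07,0,0],[0,0,0]]]'>/dev/null;python3 go.py .448 -.170 .220 -2.5
python3 - <<'E'
from h import *
t=grab("top","e2");s=grab("scene","e2"); c=t["image"][:,:,::-1]; b=s["image"][:,:,::-1]
for n,(x,y) in dict(T1=(226,199),T2=(270,198)).items(): print(n,match("pics/top_d2.png",c,x-19,y-18,x+19,y+18))
for n,(x0,y0,x1,y1) in dict(T4l=(276,182,290,198),T4top=(278,180,300,190),T4r=(292,180,302,198),T3=(310,182,345,202),T2=(350,185,385,205),T1=(390,185,422,208)).items(): print(n,match("pics/scene_d2.png",b,x0,y0,x1,y1),match("pics/scene_d3.png",b,x0,y0,x1,y1))
E
```

```text
shift [ 1.05e-01  8.30e-03 -1.00e-04] turn [-0.0001  0.0002  0.0003] at [ 0.5525 -0.1827  0.2199] t 32.2 f [ 0.5  0.2 -2.1] open 0.174 ff 58.7
T1 ((0, 0), 1.0)
T2 ((0, 0), 0.854)
T4l ((7, 0), 0.626) ((7, 0), 0.627)
T4top ((4, 0), 0.78) ((4, 0), 0.786)
T4r ((0, 0), 0.921) ((-1, 0), 0.973)
T3 ((1, 0), 0.656) ((0, 0), 0.836)
T2 ((0, 0), 0.97) ((0, 0), 0.965)
T1 ((0, 0), 0.988) ((0, 0), 0.988)
```

T4's right rim is unmoved (0.97); its left is hidden by the carried carrier, as with T3. Move over it and recheck.

```bash
python3 -m inch '[[0,[0.01,0.001,0],[0,0,0]],[0,[0.03,0.002,0],[0,0,0]],[0,[0.06,0.004,0],[0,0,-0.01]],[0,[0.085,0.006,0],[0,0,-0.02]],[0,[0.1,0.008,0],[0,0,-0.035]],[0,[0.105,0.008,0],[0,0,-0.035]],[0,[0.105,0.008,0],[0,0,-0.035]],[0,[0.105,0.008,0],[0,0,-0.035]]]'>/dev/null; python3 -m inch '[[0,[0,0,0],[0,0,0]],[0,[0,0,0],[0,0,0]],[0,[0,0,0],[0,0,0]]]'>/dev/null;python3 go.py .448 -.170 .150 4
python3 - <<'E'
from h import *
b=grab("scene","e3")["image"][:,:,::-1]
for n,(x0,y0,x1,y1) in dict(l=(274,178,284,204),r=(294,180,308,198)).items(): print(n,match("pics/scene_d3.png",b,x0,y0,x1,y1),match("pics/scene_e2.png",b,x0,y0,x1,y1))
crop(b,255,140,355,215,6,"pics/e3.png")
E
```

```text
shift [0.0005 0.0003 0.0695] turn [ 0.     -0.0001 -0.0007] at [ 0.4485 -0.1703  0.2195] t 33.2 f [ 1.   0.4 -1.8] open 0.179 ff 58.7
l ((0, 0), 0.679) ((10, -14), 0.445)
r ((0, 0), 0.787) ((0, 0), 0.675)
```

View pics/e3.png

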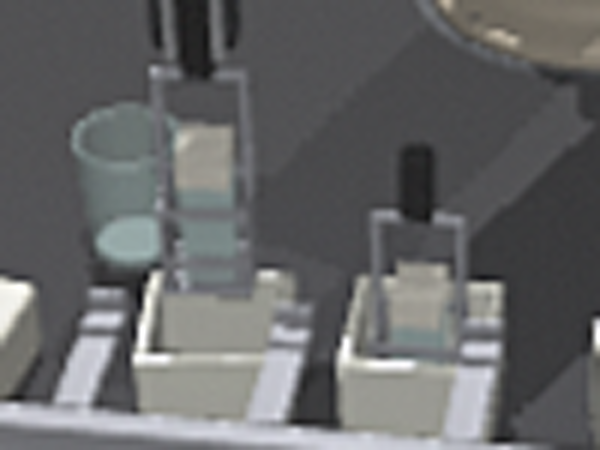

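T4 is in place (rim 135–292, carrier base 165–255 centred over it), and T3's carrier stands well. That's the last picture. Lowering.

```bash
python3 -m inch '[[0,[0,0,0.01],[0,0,0]],[0,[0,0,0.025],[0,0,0]],[0,[0,0,0.045],[0,0,0]],[0,[0,0,0.06],[0,0,0]],[0,[0,0,0.07],[0,0,0]],[0,[0,0,0.07],[0,0,0]],[0,[0,0,0.07],[0,0,0]]]'|sed -n '2p;4p'; python3 -m inch '[[0,[0,0,0.003],[0,0,0]],[0,[0,0,0.006],[0,0,0]],[0,[0,0,0.008],[0,0,0]],[0,[0,0,0.0095],[0,0,0]],[0,[0,0,0.01],[0,0,0]],[0,[0,0,0.0105],[0,0,0]],[0,[0,0,0.011],[0,0,0]],[0,[0,0,0.011],[0,0,0]]]'|sed -n '2p;4p'; python3 -m inch '[[0,[0,0,0.0005],[0,0,0]],[0,[0,0,0.001],[0,0,0]],[0,[0,0,0.001],[0,0,0]]]'| sed -n '2p;4p'
```

```text
ee_pos: [0.4479, -0.1702, 0.1495]
force: [-0.7, 1.3, -1.4]
ee_pos: [0.448, -0.1703, 0.1388]
force: [0.5, -1.4, -2.2]
ee_pos: [0.4483, -0.1705, 0.1386]
force: [0.1, -1.0, 1.7]
```

```bash
python3 -m inch '[[0,[0,0,0.0005],[0,0,0]],[0,[0,0,0.0005],[0,0,0]],[0.5,[0,0,0],[0,0,0]],[0.5,[0,0,0],[0,0,0]],[0.5,[0,0,0],[0,0,0]],[0.5,[0,0,-0.03],[0,0,0]],[0.5,[0,0,-0.06],[0,0,0]],[0.5,[0,0,-0.09],[0,0,0]]]' | sed -n '2p;4p;5p';python3 -m inch '[[0.5,[0,0,-0.02],[0,0,0]],[0.5,[0,-0.02,-0.02],[0,0,0]],[0,[0.005,-0.05,-0.02],[0,0,0]],[0,[0.015,-0.08,-0.02],[0,0,0]],[0,[0.025,-0.115,-0.02],[0,0,0]],[0,[0.03,-0.145,-0.02],[0,0,0]],[0,[0.03,-0.16,-0.02],[0,0,0]],[0,[0.03,-0.16,-0.02],[0,0,0]]]' >/dev/null;python3 -m inch '[[0,[0,0,0],[0,0,0]],[0,[0,0,0],[0,0,0]],[0,[0,0,0],[0,0,0]]]'>/dev/null;  python3 go.py .429 -.332 .1 4
python3 - <<'E'
from h import *
t=grab("top","f1");s=grab("scene","f1"); c=t["image"][:,:,::-1]; b=s["image"][:,:,::-1]
T1=cv2.imread("pics/top_e2.png")
print("T1",match("pics/top_e2.png",c,207,181,245,217),"T2",match("pics/top_e2.png",c,251,180,289,216))
for n,P in dict(leftover=(.4626,.3255,.004),l1=(.4648,.1828,.005),l2=(.467,.066,.005),l3=(.4456,-.0642,.005),l4=(.448,-.1704,.005),spare=(.6337,.0689,.07)).items():
    p=np.array(P)
    out=[]
    for d in(t,s):
        q=proj(d,p+[0,0,.141])[0]; g=d["image"].mean(2); x,y=q.round().astype(int); w=g[y-2:y+3,x-1:x+2]; out+=[q.round(1).tolist(),w.mean().round(1)]
    print(n,out)
# button disc: top view before arm came and scene
for f,R in(("top0",(400,190,445,230)),("scene0",(215,170,265,215))):
    g=cv2.imread(f"pics/{f}.png",0); x0,y0,x1,y1=R
    print(f); 
    if f=="top0": print(g[206:222,412:434])
    else: print(g[178:194,230:254])
E
```

```text
ee_pos: [0.4476, -0.1701, 0.2284]
force: [0.5, -0.7, 0.4]
opening: 0.503
shift [ 0.0003 -0.001   0.1479] turn [-0.0001  0.0001 -0.0003] at [ 0.4291 -0.331   0.2479] t 36.4 f [0.4 0.1 0.8] open -0.002 ff 0.0
T1 ((0, 0), 1.0) T2 ((0, 0), 1.0)
leftover [[157.6, 197.1], np.float64(48.3), [457.7, 180.7], np.float64(41.1)]
l1 [[217.6, 196.3], np.float64(60.2), [407.7, 178.4], np.float64(41.6)]
l2 [[266.5, 195.5], np.float64(66.3), [367.3, 176.8], np.float64(38.9)]
l3 [[320.7, 204.6], np.float64(72.4), [323.7, 170.4], np.float64(38.2)]
l4 [[364.8, 203.7], np.float64(48.3), [288.4, 169.1], np.float64(37.9)]
spare [[262.7, 119.9], np.float64(55.9), [366.9, 194.0], np.float64(38.7)]
top0
[[234 230 209 150  98  67  63  63  57  56  55  67  82 116 186 232 238 238
  237 237 236 236]
 [223 182 140  80  58  62  63  56  60  73  82  80  71  67 110 182 230 237
  236 236 236 236]
 [217 139  73  61  67  64  67  84 108 126 132 128 114  91  74  95 175 231
  237 235 235 235]
 [191  91  57  63  62  69 101 137 154 155 154 152 149 136 102  69 110 198
  236 237 235 235]
 [146  63  60  62  59  96 139 159 161 158
[... 1999 characters left out ...]
38 245 215 100  32  52  80  96 110 115 111 105  87  74  62  53  43
   35 244 252 245 245 247]
 [238 239 246 197  76  36  48  66  78  82  81  82  81  70  61  55  52  39
    1 241 247 239 238 239]
 [237 238 243 247 151  26  48  57  61  63  60  62  65  55  53  55  45  28
   10 238 245 238 238 237]
 [238 237 241 254 177  20  40  46  51  52  52  51  59  63  52  43  30  11
  142 242 243 238 237 237]
 [240 240 241 250 173  27  23  33  40  42  42  45  46  48  35  22  24  71
  226 245 240 238 237 237]
 [249 247 245 249 245 163  56  21  23  28  27  26  26  19  24  32 207 238
  245 242 238 237 237 237]
 [173 171 218 230 252 254 253 174 106  85  69  69  52  80 211 238 249 247
  241 238 237 237 237 238]]
```

All handles test dark at their predicted pixels in both views and no trough has moved. The spare is still hanging. Now triangulate the button disc.

```bash
python3 - <<'E'
from h import *
t=get_image("top");s=get_image("scene")
print(tri([t,s],[(422.2,213.4),(240.9,184.2)],(.4,-.3,.06)), back(t,(422.2,213.4),.065),back(s,(240.9,184.2),.065))
E
python3 -m inch '[[0,[0,0,0.03],[0,0,0]],[0,[0,0,0.07],[0,0,0]],[0,[0,0,0.11],[0,0,0]],[0,[0,0,0.14],[0,0,0]],[0,[0,0,0.155],[0,0,0]],[0,[0,0,0.155],[0,0,0]],[0,[0,0,0.155],[0,0,0]],[0,[0,0,0.155],[0,0,0]]]'|sed -n '2p;4p'
```

```text
(array([ 0.42810385, -0.33125978,  0.06525759]), np.float64(0.4334524475193007)) [[ 0.42823907 -0.33228635  0.065     ]] [[ 0.42813226 -0.32988644  0.065     ]]
ee_pos: [0.4298, -0.3325, 0.0949]
force: [0.0, -0.4, 0.4]
```

```bash
python3 -m inch '[[0,[0.001,0.001,0.01],[0,0,0]],[0,[0.001,0.001,0.018],[0,0,0]],[0,[0.001,0.001,0.022],[0,0,0]],[0,[0.001,0.001,0.022],[0,0,0]]]'|sed -n '2p;4p'
python3 -m inch '[[0,[0,0,0.002],[0,0,0]],[0,[0,0,0.004],[0,0,0]],[0,[0,0,0.004],[0,0,0]]]'|sed -n '2p;4p'
python3 -m inch '[[0,[0,0,0.002],[0,0,0]],[0,[0,0,0.004],[0,0,0]],[0,[0,0,0.004],[0,0,0]]]'|sed -n '2p;4p'
```

```text
ee_pos: [0.4273, -0.3306, 0.0695]
force: [0.6, 0.3, -0.8]
ee_pos: [0.428, -0.3312, 0.0669]
force: [-0.5, 0.2, 1.4]
ee_pos: [0.4281, -0.3313, 0.0631]
force: [-0.0, -0.1, 3.4]
```

```bash
python3 -m inch '[[0,[0,0,0.001],[0,0,0]],[0,[0,0,0.002],[0,0,0]],[0,[0,0,0.002],[0,0,0]]]'|sed -n '2p;4p'
python3 -m inch '[[0,[0,0,0.001],[0,0,0]],[0,[0,0,0.002],[0,0,0]],[0,[0,0,0.002],[0,0,0]]]'|sed -n '2p;4p'
```

```text
ee_pos: [0.4281, -0.3313, 0.0611]
force: [0.4, 0.0, 5.0]
ee_pos: [0.4282, -0.3314, 0.0609]
force: [-4.2, 3.8, 15.4]
```

The button bottomed out: 6 mm of travel, then force rose to 15 N. Hold briefly, retreat and do a final check.

```bash
python3 -m inch '[[0,[0,0,0.0005],[0,0,0]],[0,[0,0,0.0005],[0,0,0]],[0,[0,0,0.0005],[0,0,0]],[0,[0,0,-0.01],[0,0,0]],[0,[0,0,-0.04],[0,0,0]],[0,[0,0,-0.08],[0,0,0]],[0,[0,0,-0.12],[0,0,0]],[0,[0,0,-0.15],[0,0,0]]]'|sed -n '2p;4p'; python3 -m inch '[[0,[0,0,-0.03],[0,0,0]],[0,[0,0,-0.04],[0,0,0]],[0,[0,0,-0.04],[0,0,0]],[0,[0,0,-0.04],[0,0,0]]]'|sed -n '1p;2p;4p'
python3 - <<'E'
from h import *
t=grab("top","z");s=grab("scene","z"); c=t["image"][:,:,::-1]; b=s["image"][:,:,::-1]
for n,(x0,y0,x1,y1) in dict(T1=(207,181,245,217),T2=(251,180,289,216),T3=(302,188,338,224),T4=(342,188,378,224),tray=(150,175,206,228),spare=(250,105,285,150)).items(): print(n,match("pics/top_f1.png",c,x0,y0,x1,y1))
for n,(x0,y0,x1,y1) in dict(jars=(205,215,245,255),flask=(455,210,495,265),all=(262,160,480,240)).items(): print(n,match("pics/scene0.png",b,x0,y0,x1,y1),match("pics/scene_f1.png",b,x0,y0,x1,y1))
print("beaker",match("pics/scene0.png",b,265,155,290,182))
E
```

```text
ee_pos: [0.4279, -0.331, 0.2118]
force: [0.6, -1.6, 1.0]
time: 39.55
ee_pos: [0.4276, -0.3308, 0.2475]
force: [0.0, -0.2, -0.2]
T1 ((0, 0), 1.0)
T2 ((0, 0), 1.0)
T3 ((0, 0), 1.0)
T4 ((0, 0), 0.999)
tray ((0, 0), 1.0)
spare ((0, 0), 1.0)
jars ((0, 0), 0.974) ((0, 0), 0.998)
flask ((0, 0), 0.904) ((0, 0), 1.0)
all ((0, 0), 0.819) ((0, 0), 1.0)
beaker ((0, 0), 0.781)
```

```bash
python3 -c "from rig import hand_in; print(hand_in())"
```

```text
the job is handed in; nothing more can be done
None
```

The job is handed in: the leftover carrier stands in the drip tray, all four loaded carriers stand in their own troughs, the spare still hangs on the rack, and the timer button was pressed fully down after the last release; image checks showed none of the troughs, jars, flask or beaker moved.

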